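# Refit and lock the filter-bay cover of a purge-gas dryer

## Robot

A 6-joint arm with a two-finger parallel gripper is mounted at the origin on the work surface. World frame = base frame: x ahead of the robot, y to its left, z up, the work surface at z = 0. Lengths are in m, angles in rad, forces in N, time in s.
With the tool pointing down it reaches from about 0.3 to 0.875 m from the base axis. Payload 4.2 kg.
Tool frame: the origin (TCP) lies between the finger pads; the fingertips stand 17 mm ahead of it and the grasp point (between the pads) lies 2 mm behind it; z points along the fingers, y is the line along which they close (so a half turn about z gives the same grasp; the last joint's range is limited). The gripper opens to 85 mm and grips with 20 to 120 N. Pads are 22 mm wide; open, the fingers measure 114 mm over their backs; the gripper's body (76 mm by 85 mm) begins 54 mm behind the grasp point. The pads swing forward as they close: fully open they stand 13 mm farther back than shut.
Start: joints at [1.316, 0.32, 1.565, -0, 1.257, -0.02], TCP at [0.134, 0.559, 0.248] pointing down, gripper open.
Joint ranges: [-3.11, 3.11], [-0.84, 2.01], [0.21, 2.61], [-1.34, 4.49], [0.05, 2.63], [-2.56, 2.56]. Speed limits (rad/s): [2.57, 2.57, 3.14, 3.14, 3.14, 3.14].

## Interface

Orientations are given as a unit quaternion [x, y, z, w].
In Python, from cell import ctrl, vision gives the robot as it stands.
- The arm moves only by the tool drive_tool, never from a script. Its argument "commands" is a list of rows, each a list of 4 numbers: the shift along the tool's x, y, z in cm, then the turn about the tool's z in degrees. In form: [[tx, ty, tz, turn], ...]. A call has 1 to 5 rows; each row shifts and turns the commanded pose from where the row before left it, along the tool's axes as they then stand; what a row does not reach is not made up. A row lasts 1/8 s, in which the tool goes at most 62.5 mm and 10.7 degrees, less where a joint would pass 70% of its speed; a pose out of reach is approached as far as the arm can. A call is refused whole if a number of a shift passes 6.25 or a number of a turn 10.7, either way. A call with a gripper value outside its range is refused whole. "hand" is the opening in per cent of the stroke, from 0 (shut) to 100 (fully open), set as the call begins (left out, the last holds). The fingers move at their own pace and stop on an object; the grip force is fixed at half the most. Time passes only in rows, so rows that do not move let the fingers close. It gives the time, the measured TCP pose, the force, the opening and the grip force at its end, in the units of the state.
- ctrl.read_state(): the state, without advancing time (a new reading comes with each control period).
- vision.grab_frame(name): name is "scene" or "top" or "wrist"; returns a dict with "frame" (384x512x3 uint8, red, green, blue), "intrinsics" (3x3 intrinsics, pixels), "dist" ([k1, k2, p1, p2, k3] as OpenCV has them; the pictures are not rectified), "T" (4x4, takes a point from camera to world coordinates); the wrist camera has in their place "T_tool_cam" (4x4, takes a point from camera to tool coordinates, whose origin is the TCP and whose axes are the flange's). Camera axes: x right, y up, looking along -z (the intrinsics and any distortion apply to the point x, -y, -z); pixel columns grow to the right and rows downward; lengths in m; the calibration is good to about 2 mm. A picture is of the moment at which its call begins: read the wrist's pose just before it. There is no depth.
- ctrl.finish_job(): hands the job in; it is judged then, once.
The state is a dict: "t": time; "q": joint angles; "joint_vel": joint speeds; "joint_efforts": joint torques, N m; "position": TCP position; "eef_rot": TCP orientation; "force": force on the tool from outside, world axes, zero at the start; "moment": the same for the moment, N m; "grip_width": finger opening in m; "finger_force": force on a finger pad.
Only numpy, scipy, OpenCV 4.12 (cv2) and the standard library are available. Lean on these libraries where they do the work, as an engineer would, in place of code of your own. Each camera call takes 0.05 s, during which the arm holds its last target. There are 200 camera calls.

## Task

Close the open filter bay of the white dryer module: take the green cover out of the rack and lay it down flat on the blue mat, knob side up, then pick it up again by its knob and set it fully home in the bay. Push the knob in, give it its quarter turn clockwise and let it spring out into its locked detent. Leave the grey cover and all the other things where they stand.

Things in the scene. Friction and masses are not known exactly. Their poses are not given: they have to be found in the camera images.
- cover_center (a point): Green cover: hollow plastic shell 150 long (x) x 60 wide (y) x 26 deep (z), about 0.25 kg with its black wing knob in the middle of the outer face; open underneath. Point: the shell's centre, 13 mm from underside and from outer face. z points out of the outer face (knob side). Starts on end in the rack, leaning back 20 deg, x upwards, knob to the rack's front. Fits the bay either way round.
- knob_grip (a point): Middle of the knob's wing, 33 mm beyond cover_center along the cover's z. Wing 46 long (its y) x 13 wide (its x) x 20 high, white stripes on top; z out of the cover. Sprung out, the wing's lower side is 10 mm off the cover's outer face; pushing in uses up 7 mm of that, so keep fingertips at least 8 mm off the face when gripping the wing.
- knob (a joint): Angle of the wing knob, rad: 0 = open stop (wing across the cover), grows clockwise seen from the knob side; 1.57 = locked (wing along the cover, over the white ticks); end stop 1.62. Turns with slight friction (0.025 N m) and stays where left. Starts 0 to 0.5; must be turned back to open (below 0.1) before the cover will go down into the bay. In the bay it passes 0.3 only while pushed in.
- knob_lift (a joint): Push-in travel of the knob against its spring, m: 0 = fully out, -0.007 = pushed in to the stop (4 N at first, 10 N at the stop). Needs at least 6 mm push to turn in the bay. With the cover home and the knob at 1.57 it springs out on release to about -0.001: locked in the detent. Short of the detent it stays in at about -0.005. The push is borne by the bay's ledges.
- knob_bar (a point): Middle of the steel cross bar under the cover (40 long, 6 thick, parallel to the wing, turning and sliding with the knob), 3 mm below cover_center along the cover's z when the knob is out. It must drop through an 18 mm gap across the bay between two steel keeper plates; the knob's turn takes it under the plates into a notch.
- bay_center (a point): Where cover_center lies when the cover is home: middle of the open bay, 13 mm below the deck of the white module. x along the bay's 155 mm length, y across its 65 mm width, z up. The mouth has a 5 mm lead-in bevel all round (2.5 mm play below it, so fingers on the cover's edges cannot enter). Home, the cover rests on ledges 26 mm down, outer face flush with the deck.
- module: White purge-gas dryer module, fixed: 260 (x) x 200 (y) x 100 high, flat deck, the bay in the middle of the deck. Origin under its centre on the bench, z up. It may stand on the robot's left or right, the rack on the other side.
- mat_center (a point): Centre of the top of the blue service mat, 240 (x) x 180 (y) x 3 thick, fixed to the bench.
- rack: Aluminium rack, fixed: base 125 deep (x) x 232 wide (y), 0.14 m high; origin under its centre; its front is -x. Two places, 56 mm either side of the centre along y. In a place the lowest 27 mm of a cover's length stand between cheeks and behind a lip; the back plate is 36 mm wide, so above the cheeks both long edges are free. Draw a cover 30 mm along its own x before moving it away.
- spare_center (a point): Grey cover (bystander) in the rack's other place, same size and attitude as the green one; centre of its shell.
- gas_filter_center (a point): Gas filter with red head (bystander), upright, 98 mm across, 200 high; half-way up.
- bottle_center (a point): White bottle with blue cap (bystander), 58 mm across, 140 high; half-way up.
- driver_center (a point): Orange screwdriver lying on the bench (bystander), 180 long along its x, 26 thick; its middle.
- vial_box_center (a point): Clear vial box (bystander), 115 (x) x 75 (y) x 30 high; its centre.
- pan_tin_center (a point): Round aluminium tin on the module's deck beside the bay (bystander), 48 mm across, 18 high; its centre.
- beaker_center (a point): Glass beaker (bystander), 66 mm across, 85 high; its centre.
There are look-alikes about, which are no part of the job. Of the things that look like the part that bears cover_center, the larger one is meant.

How it is judged:
By the outcome, as a careful person would: the job done as asked, in the order asked, and still so for the second after the job is handed in, with the robot touching nothing.
It also fails if it takes over 64 s, if anything falls off the work surface, if the arm or the gripper's body presses on something with over 40 N, if the wrist force passes 120 N, or if a joint passes its speed limit or range.

## Working session

There is one attempt and no reset: what is moved stays moved. The work goes in short steps, Python scripts to look and compute and a tool call to move; the robot and the scene stay as the last step left them, time stands still between calls to the robot, and variables do not carry over. Pictures are saved under pics/ and viewed, at most 11 in all, crops included, and the job is handed in when it is done.

Besides the shell and the picture viewer there is one more tool, called after "Call:" by a JSON object that holds its "name" and its "arguments". drive_tool: Moves the arm, as the interface text tells. Its arguments: {"type":"object","properties":{"commands":{"type":"array","items":{"type":"array","items":{"type":"number"}}},"hand":{"type":"number"}},"required":["commands"]}

```bash
ls; mkdir -p pics
cat > h.py <<'E'
import numpy as np, cv2, pickle
from cell import ctrl, vision
from scipy.spatial.transform import Rotation as R
def grab(name,tag):
    s=ctrl.read_state(); f=dict(vision.grab_frame(name))
    if 'T_tool_cam' in f:
        T=np.eye(4);T[:3,:3]=R.from_quat(s['eef_rot']).as_matrix();T[:3,3]=s['position']
        f['T']=T@np.array(f['T_tool_cam'])
    pickle.dump(f,open(f'{tag}.pkl','wb')); cv2.imwrite(f'pics/{tag}.png',f['frame'][:,:,::-1]); return f
def load(tag): return pickle.load(open(f'{tag}.pkl','rb'))
def ray(f,uv):
    p=cv2.undistortPoints(np.array(uv,float).reshape(-1,1,2),np.array(f['intrinsics']),np.array(f['dist'])).reshape(-1,2)
    d=np.c_[p[:,0],-p[:,1],-np.ones(len(p))]@np.array(f['T'])[:3,:3].T
    return np.array(f['T'])[:3,3],d/np.linalg.norm(d,axis=1)[:,None]
def onz(f,uv,z):
    o,d=ray(f,uv); return o+d*((z-o[2])/d[:,2])[:,None]
def tri(fs,uvs):
    A=0;b=0;L=[]
    for f,uv in zip(fs,uvs):
        o,d=ray(f,[uv]);P=np.eye(3)-np.outer(d[0],d[0]);A=A+P;b=b+P@o;L.append((P,o))
    x=np.linalg.solve(A,b); return x,[float(np.linalg.norm(P@(x-o))) for P,o in L]
def proj(f,X):
    X=np.atleast_2d(X);T=np.array(f['T']);c=(X-T[:3,3])@T[:3,:3]; c=c*[1,-1,-1]
    return cv2.projectPoints(c,np.zeros(3),np.zeros(3),np.array(f['intrinsics']),np.array(f['dist']))[0].reshape(-1,2)
E
python3 - <<'E'
from h import *
a=grab('scene','s0');b=grab('top','t0');c=grab('wrist','w0')
for f in(a,b): print(np.round(f['T'],3).tolist(), np.round(f['intrinsics'],0).tolist())
print(c['T_tool_cam'],ctrl.read_state())
im=np.hstack([a['frame'],b['frame']]);cv2.imwrite('pics/a.png',np.vstack([a['frame'],b['frame']])[:,:,::-1][:, :])
i=cv2.imread('pics/a.png');print(i.shape)
E
```

```text
pics
[[-0.549, -0.661, 0.511, 1.123], [0.836, -0.445, 0.322, 0.345], [0.015, 0.604, 0.797, 1.016], [0.0, 0.0, 0.0, 1.0]] [[352.0, 0.0, 256.0], [0.0, 352.0, 189.0], [0.0, 0.0, 1.0]]
[[0.022, 0.995, -0.097, 0.398], [-1.0, 0.021, -0.009, -0.015], [-0.007, 0.098, 0.995, 1.403], [0.0, 0.0, 0.0, 1.0]] [[459.0, 0.0, 249.0], [0.0, 459.0, 198.0], [0.0, 0.0, 1.0]]
[[-1.80257713e-04  9.53760059e-01  3.00568990e-01  7.67384633e-02]
 [ 9.99999589e-01  4.39078250e-04 -7.93553782e-04 -2.75358810e-04]
 [-8.88833207e-04  3.00568723e-01 -9.53759746e-01 -1.25228104e-01]
 [ 0.00000000e+00  0.00000000e+00  0.00000000e+00  1.00000000e+00]] {'t': 0.15, 'q': array([ 1.31597989e+00,  3.20150093e-01,  1.56536609e+00,  1.06205482e-05,
        1.25741944e+00, -1.99894225e-02]), 'joint_vel': array([-0.00068644, -0.00050245, -0.00471404, -0.00073778, -0.00052582,
       -0.00214372]), 'joint_efforts': array([ 3.88750937e-05, -4.15842533e+01, -2.34345657e+01, -2.58563596e-04,
        5.98217259e-03,  9.45508418e-06]), 'position': array([0.1336959 , 0.55890461, 0.2476852 ]), 'eef_rot': array([ 1.17145521e-01,  9.93114533e-01, -6.64464481e-04, -9.69769105e-05]), 'force': array([-0.56714914,  0.32566189, -0.39377317]), 'moment': array([-0.05694453, -0.00421709, -0.03958188]), 'finger_force': 0.0, 'grip_width': 0.08559344697346573}
(768, 512, 3)
```

View pics/s0.png

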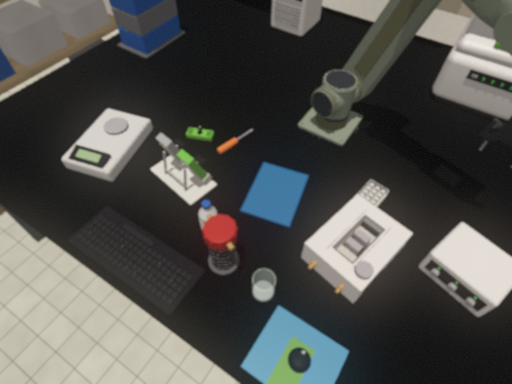

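View pics/t0.png

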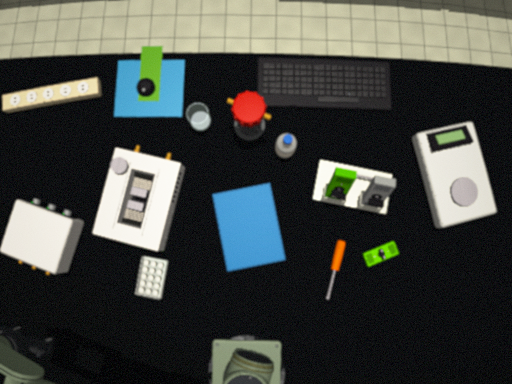

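The scene view shows the rack with the green and grey covers at about (185,165), the blue mat at (275,193) and the module at (357,245).

In the top view:
- **Rack:** green cover at (340,182), grey cover at (378,192), both with knobs towards the robot.
- **Blue mat:** centre at (249,227).
- **Module:** bay at (137,199), tin at (120,165).

Candidates for the green cover (top pixels):
- (340,182): on end in the rack.
- (150,73): flat green thing with a round knob, on a light-blue sheet.
- (380,253): small green gadget.

I choose (340,182), because it stands in the rack with a wing knob and is the larger one. I'll check it with the wrist camera.

Run:
```python
from h import *
t=load('t0');s=load('s0')
def r(x):return np.round(x,3).tolist()
print('mat',r(onz(t,[(213,193),(270,184),(284,262),(228,270)],.003)))
print('rack',r(onz(t,[(320,161),(396,177),(388,213),(313,199)],.0)), 'coverTop',r(onz(t,[(343,172)],.15)))
print('bay',r(onz(t,[(137,199)],.1)),'tin',r(onz(t,[(120,165)],.118)))
print('deck',r(onz(t,[(123,149),(184,160),(159,250),(93,235)],.1)))
```

```text
mat [[0.547, 0.11, 0.003], [0.579, -0.064, 0.003], [0.341, -0.111, 0.003], [0.313, 0.058, 0.003]]
rack [[0.655, -0.219, 0.0], [0.61, -0.461, 0.0], [0.497, -0.434, 0.0], [0.535, -0.198, 0.0]] coverTop [[0.598, -0.262, 0.15]]
bay [[0.515, 0.322, 0.1]] tin [[0.611, 0.372, 0.118]]
deck [[0.662, 0.371, 0.1], [0.631, 0.189, 0.1], [0.37, 0.252, 0.1], [0.407, 0.449, 0.1]]
```

Call:
{"name": "drive_tool", "arguments": {"commands": [[-4.1,-1.5,-0.5,0],[-4.1,-1.5,-0.5,0],[-4.1,-1.5,-0.5,0],[-4.1,-1.5,-0.5,0],[-4.1,-1.5,-0.5,0]]}}

```text
t: 0.78
position: [0.3167, 0.4376, 0.2733]
eef_rot: [0.117, 0.993, -0.0, -0.0]
force: [0.6, 0.2, 0.4]
grip_width: 0.085
finger_force: 0.0
```

Call:
{"name": "drive_tool", "arguments": {"commands": [[-4.1,-1.5,-0.5,0],[-4.1,-1.5,-0.5,0],[-4.1,-1.5,-0.5,0],[-4.1,-1.5,-0.5,0],[-4.1,-1.5,-0.5,0]]}}

```text
t: 1.4
position: [0.4986, 0.317, 0.2982]
eef_rot: [0.117, 0.993, -0.0, -0.0]
force: [0.6, -0.2, 0.0]
grip_width: 0.0855
finger_force: 0.0
```

Run:
```python
from h import *
f=grab('wrist','w1'); s=ctrl.read_state();print(s['t'],s['position'],s['eef_rot'],s['q'],f['intrinsics'],f['dist'])
```

```text
1.45 [0.50316772 0.31411373 0.29850358] [ 1.18800720e-01  9.92914511e-01 -9.49869732e-04  2.50204346e-03] [ 0.54100849  0.32168619  1.43526482 -0.00465191  1.38185561 -0.79075571] [[295.91016622   0.         256.70591501]
 [  0.         295.91016622 190.59654246]
 [  0.           0.           1.        ]] [-0.0342492  0.         0.         0.         0.       ]
```

View pics/w1.png

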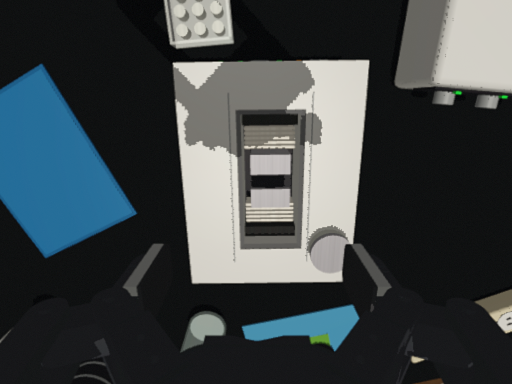

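The wrist view shows the module deck with the bay mouth corners at about (237,110), (305,110), (301,248) and (239,248), and the tin at (329,253). Next I'll take settled views from two places.

Call:
{"name": "drive_tool", "arguments": {"commands": [[0,0,0,0],[0,0,0,0]]}}

```text
t: 1.7
position: [0.4968, 0.3183, 0.298]
eef_rot: [0.117, 0.993, -0.0, -0.001]
force: [-0.3, 0.1, -0.1]
grip_width: 0.0855
finger_force: 0.0
```

Run:
```python
from h import *
f=grab('wrist','w2')
```

Call:
{"name": "drive_tool", "arguments": {"commands": [[-1,-4,0,0],[-1,-4,0,0],[-1,-2,0,0],[0,0,0,0],[0,0,0,0]]}}

```text
t: 2.38
position: [0.503, 0.2148, 0.2984]
eef_rot: [0.117, 0.993, 0.0, -0.0]
force: [0.3, -0.3, 0.9]
grip_width: 0.0855
finger_force: 0.0
```

Run:
```python
from h import *
f=grab('wrist','w3'); print(ctrl.read_state()['position'])
for tag in('w2','w3'):
    im=load(tag)['frame']; g=cv2.cvtColor(im,cv2.COLOR_RGB2GRAY).astype(np.uint8)
    print(tag,'tile means')
    m=(g>75).astype(np.uint8)
    # holes inside white deck
    cs,h=cv2.findContours(m,cv2.RETR_CCOMP,cv2.CHAIN_APPROX_NONE)
    for c,hh in zip(cs,h[0]):
        if cv2.contourArea(c)>2500: print(hh[3],cv2.contourArea(c),np.round(cv2.minAreaRect(c),1) if 0 else [np.round(v,1).tolist() for v in cv2.minAreaRect(c)], cv2.approxPolyDP(c,6,True).reshape(-1,2).tolist())
    cv2.imwrite(f'pics/{tag}z.png',cv2.resize(im[60:300,130:450,::-1],None,fx=2,fy=2,interpolation=2))
a=cv2.imread('pics/w2.png')[90:270,160:380];b=cv2.imread('pics/w3.png')[90:270,240:460]
cv2.imwrite('pics/bay.png',cv2.resize(np.hstack([a,b]),None,fx=1.8,fy=1.8,interpolation=2))
```

```text
[0.50312924 0.21486545 0.29829545]
w2 tile means
-1 14910.0 [[43.3, 168.4], [176.2, 105.4], 57.5] [[40, 67], [0, 92], [0, 198], [46, 257], [135, 214]]
-1 39323.5 [[280.6, 179.3], [247.9, 199.6], 85.1] [[367, 62], [172, 65], [191, 284], [342, 283], [348, 243], [377, 295], [390, 287], [352, 243]]
-1 9952.0 [[452.5, 47.5], [95.0, 117.0], 90.0] [[408, 1], [395, 87], [511, 95], [511, 0]]
-1 3032.0 [[197.8, 22.5], [51.0, 66.0], 85.0] [[163, 0], [176, 50], [232, 45], [228, 0]]
w3 tile means
-1 19846.5 [[101.2, 147.6], [179.8, 122.0], 60.4] [[110, 40], [6, 103], [101, 241], [198, 196]]
-1 41953.0 [[366.5, 163.0], [264.0, 201.0], 90.0] [[270, 32], [269, 263], [341, 263], [352, 244], [382, 295], [390, 286], [367, 255], [427, 261], [440, 232], [436, 216], [467, 32]]
```

View pics/bay.png

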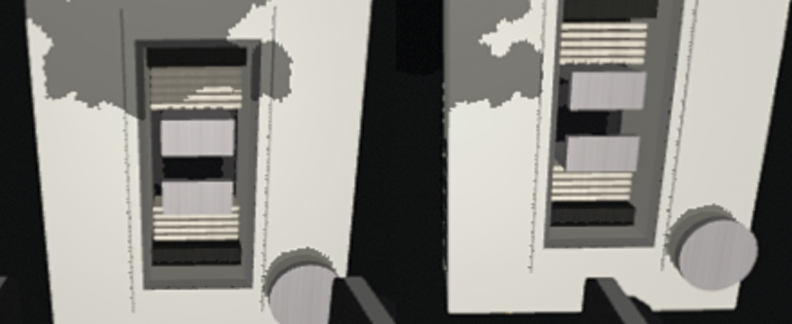

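The crop shows the bay mouth, its bevel grey against the white deck, and the two steel keeper plates across the bay. I'll refine the mouth edges by sub-pixel line fits and triangulate the corners.

```bash
cat > edge.py <<'E'
from h import *
def edges(g,p,q,n=30,w=5):
    """fit line through strongest-gradient points on normals along segment p-q"""
    p,q=np.array(p,float),np.array(q,float);d=(q-p)/np.linalg.norm(q-p);nn=np.array([-d[1],d[0]])
    pts=[];o=np.arange(-w,w+.01,.25)
    for s in np.linspace(.08,.92,n):
        c=p+(q-p)*s;xy=(c+o[:,None]*nn).astype(np.float32)
        v=cv2.remap(g,xy[:,:1],xy[:,1:],1).ravel();v=np.convolve(v,np.ones(5)/5,'valid');gr=np.abs(np.diff(v))
        k=gr.argmax();pts.append(c+nn*(o[2:-2][k]+.125))
    l=cv2.fitLine(np.array(pts,np.float32),cv2.DIST_HUBER,0,.01,.01).ravel();return l
def cross(a,b):
    s=np.linalg.solve(np.c_[a[:2],-b[:2]],b[2:]-a[2:]);return a[2:]+a[:2]*s[0]
def poly(f,cs,w=5):
    g=cv2.cvtColor(f['frame'],cv2.COLOR_RGB2GRAY).astype(np.float32)
    L=[edges(g,cs[i],cs[(i+1)%len(cs)],w=w) for i in range(len(cs))]
    return np.array([cross(L[i-1],L[i]) for i in range(len(cs))])
E
python3 - <<'E'
from edge import *
a=load('w2');b=load('w3')
A=poly(a,[(235.6,112.2),(303.3,112.2),(299.4,248.9),(240,250)],3.5);print(A.round(1).tolist())
g=cv2.cvtColor(b['frame'],cv2.COLOR_RGB2GRAY).astype(np.float32)
TL0=proj(b,onz(a,A,.1));print(TL0.round(1).tolist())
B=poly(b,TL0,4);print(B.round(1).tolist())
X=[]
for i in range(4):
    x,e=tri([a,b],[A[i],B[i]]);X.append(x);print(x.round(4),np.round(e,4))
print('onz w2',onz(a,A,.1).round(4).tolist());P=onz(b,B,.1);print('onz w3',P.round(4).tolist())
for Q in(onz(a,A,.1),P):
    c=Q.mean(0);d=Q[1]+Q[0]-Q[2]-Q[3];print(c.round(4),'axis yaw',np.degrees(np.arctan2(d[1],d[0])),np.linalg.norm(Q[0]-Q[3]),np.linalg.norm(Q[0]-Q[1]))
# mat from w3
M=poly(b,[(110,40),(6,103),(101,241),(198,196)],5);print(M.round(1).tolist());W=onz(b,M,.003);print(W.round(3).tolist(),W.mean(0))
E
```

```text
[[234.3000030517578, 111.5], [305.0, 111.30000305175781], [299.79998779296875, 250.1999969482422], [239.1999969482422, 250.5]]
[[329.6, 81.6], [401.1, 82.0], [383.0, 227.2], [321.5, 227.6]]
[[329.79998779296875, 81.80000305175781], [401.0, 81.5999984741211], [383.1000061035156, 227.39999389648438], [321.29998779296875, 227.5]]
[0.4302 0.3098 0.1005] [0.0001 0.0001]
[0.447  0.3828 0.0998] [0.0002 0.0002]
[0.6077 0.346  0.1003] [0.0001 0.0001]
[0.5909 0.2736 0.0995] [0.0001 0.0001]
onz w2 [[0.4301, 0.3098, 0.1], [0.4472, 0.3827, 0.1], [0.6077, 0.346, 0.1], [0.5908, 0.2737, 0.1]]
onz w3 [[0.4303, 0.3099, 0.1], [0.4468, 0.3827, 0.1], [0.608, 0.3462, 0.1], [0.5905, 0.2735, 0.1]]
[0.519  0.3281 0.1   ] axis yaw 167.23819115205217 0.16469081436808147 0.07496455469826026
[0.5189 0.3281 0.1   ] axis yaw 167.22321273602475 0.1642863287296084 0.07458427999114137
[[109.9000015258789, 38.20000076293945], [3.5999999046325684, 102.5], [100.30000305175781, 242.89999389648438], [199.0, 195.89999389648438]]
[[0.311, 0.064, 0.003], [0.349, -0.112, 0.003], [0.584, -0.061, 0.003], [0.545, 0.116, 0.003]] [0.44747947 0.00185516 0.003     ]
```

Call:
{"name": "drive_tool", "arguments": {"commands": [[-1.4,-5,-0.7,0],[-1.4,-5,-0.7,0],[-1.4,-5,-0.7,0],[-1.4,-5,-0.7,0],[-1.4,-5,-0.7,0]]}}

```text
t: 3.05
position: [0.5137, -0.0462, 0.3335]
eef_rot: [0.116, 0.993, 0.0, 0.0]
force: [0.7, 0.1, 0.6]
grip_width: 0.0854
finger_force: 0.0
```

Call:
{"name": "drive_tool", "arguments": {"commands": [[-1.4,-5,-0.7,0],[-1.4,-5,-0.7,0],[-1.4,-5,-0.7,0],[-1.4,-5,-0.7,0],[0,0,0,-3]]}}

```text
t: 3.68
position: [0.5221, -0.2558, 0.3609]
eef_rot: [0.092, 0.996, -0.0, 0.0]
force: [1.4, 0.6, -0.5]
grip_width: 0.0854
finger_force: 0.0
```

Call:
{"name": "drive_tool", "arguments": {"commands": [[0,0,0,0],[0,0,0,0]]}}

```text
t: 3.92
position: [0.5218, -0.2522, 0.3612]
eef_rot: [0.091, 0.996, 0.0, -0.0]
force: [-0.1, 0.3, -0.6]
grip_width: 0.085
finger_force: 0.0
```

Run:
```python
from h import *
f=grab('wrist','w4')
```

Call:
{"name": "drive_tool", "arguments": {"commands": [[0,-4,0,0],[0,-4,0,0],[0,-2,0,0],[0,0,0,0],[0,0,0,0]]}}

```text
t: 4.6
position: [0.5036, -0.3504, 0.3614]
eef_rot: [0.091, 0.996, 0.0, 0.0]
force: [-0.3, 0.6, 0.7]
grip_width: 0.0853
finger_force: 0.0
```

Run:
```python
from h import *
f=grab('wrist','w5'); s=ctrl.read_state();print(s['position'],s['q'])
for tag in('w4','w5'):
    im=load(tag)['frame'];h=cv2.cvtColor(im,cv2.COLOR_RGB2HSV)
    m=cv2.inRange(h,(40,110,40),(80,255,255));n,l,st,c=cv2.connectedComponentsWithStats(m)
    print(tag,[(st[i].tolist(),c[i].round(0).tolist()) for i in range(1,n) if st[i][4]>100])
x0,x1=[(max(0,min(280,0)))for _ in(0,1)]
a=cv2.imread('pics/w4.png');b=cv2.imread('pics/w5.png')
cv2.imwrite('pics/rk.png',cv2.resize(np.vstack([a[:,60:],b[:,60:]])[:, :], None,fx=.78,fy=.78) if 0 else np.hstack([a[100:384,100:484],b[100:384,100:484]]))
```

```text
[ 0.50359773 -0.35029133  0.3614595 ] [-6.26858890e-01  3.39593473e-01  1.25602734e+00  7.31890147e-04
  1.54611747e+00 -2.01651910e+00]
w4 [([103, 34, 75, 67, 2183], [141.0, 68.0]), ([231, 160, 53, 78, 2793], [257.0, 207.0])]
w5 [([169, 33, 74, 68, 2110], [206.0, 67.0]), ([302, 160, 66, 78, 3170], [333.0, 206.0])]
```

View pics/rk.png

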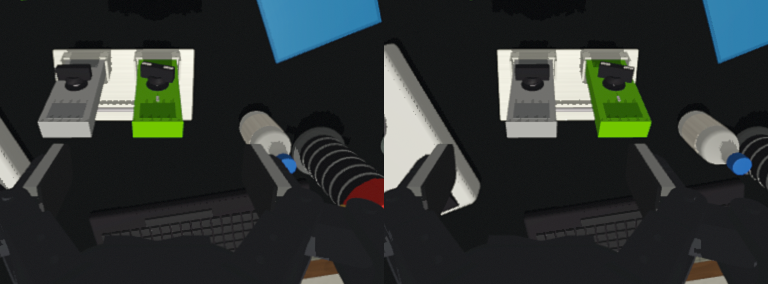

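The rack view shows the green cover with its top end face at about (232–283, 220–237) in w4 and (300–350, 220–237) in w5. It has a black wing knob with white stripes, and the grey cover stands on its left. The choice is confirmed. Next I'll triangulate the top end face corners.

Run:
```python
from edge import *
fs=[];Q=[]
for tag in('w4','w5'):
    f=load(tag);im=f['frame'];h=cv2.cvtColor(im,cv2.COLOR_RGB2HSV)
    x0=230 if tag=='w4' else 300
    print(tag,[int(v) for v in h[205:242,(257 if tag=='w4' else 328),2]])
    m=cv2.inRange(h,(40,110,150),(80,255,255));m[:200]=0
    c=max(cv2.findContours(m,0,1)[0],key=cv2.contourArea);r=cv2.minAreaRect(c)
    print([np.round(v,1).tolist() for v in r], cv2.approxPolyDP(c,3,True).reshape(-1,2).tolist())
    b=cv2.approxPolyDP(c,3,True).reshape(-1,2).astype(float)
    # order TL,TR,BR,BL
    s=b.sum(1);d=b[:,0]-b[:,1];o=b[[s.argmin(),d.argmax(),s.argmax(),d.argmin()]]
    # keep top edge separate
    A=poly(f,o,3);print(A.round(1).tolist());fs.append(f);Q.append(A)
X=np.array([tri(fs,[Q[0][i],Q[1][i]])[0] for i in range(4)]);E=[np.max(tri(fs,[Q[0][i],Q[1][i]])[1]) for i in range(4)]
print(X.round(4).tolist(),np.round(E,4))
y=X[0]+X[3]-X[1]-X[2];print('yaw of edge',np.degrees(np.arctan2(y[1],y[0])),np.linalg.norm(y)/2)
z=X[0]+X[1]-X[2]-X[3];z/=2;print('front dir',z,np.linalg.norm(z))
print('mid end',X.mean(0))
```

```text
w4 [92, 91, 91, 92, 92, 92, 92, 92, 92, 92, 91, 82, 86, 130, 130, 129, 151, 196, 200, 199, 199, 199, 199, 199, 199, 199, 199, 199, 199, 199, 200, 201, 116, 36, 22, 23, 22]
[[257.0, 228.5], [15.0, 50.0], 90.0] [[232, 222], [233, 236], [281, 236], [282, 221]]
[[231.1999969482422, 221.3000030517578], [283.1000061035156, 221.39999389648438], [282.1000061035156, 236.60000610351562], [232.8000030517578, 236.60000610351562]]
w5 [91, 92, 91, 92, 91, 91, 92, 91, 91, 92, 91, 90, 95, 132, 128, 126, 152, 198, 199, 198, 198, 198, 198, 198, 198, 198, 198, 198, 198, 199, 200, 199, 102, 25, 22, 21, 22]
[[340.0, 228.5], [15.0, 52.0], 90.0] [[314, 236], [362, 236], [366, 222], [318, 221]]
[[316.3999938964844, 221.39999389648438], [367.29998779296875, 221.3000030517578], [362.5, 236.60000610351562], [313.29998779296875, 236.60000610351562]]
[[0.5768, -0.2926, 0.1676], [0.5887, -0.2329, 0.1659], [0.6128, -0.2371, 0.1565], [0.6023, -0.297, 0.1552]] [0.0001 0.0001 0.0002 0.0001]
yaw of edge -100.61087139304112 0.0608231866412636
front dir [-0.0248232   0.00434427  0.01088424] 0.027450513609143582
mid end [ 0.59511826 -0.26489213  0.16128893]
```

Call:
{"name": "drive_tool", "arguments": {"commands": [[-1.6,2.5,2,0],[-1.6,2.5,2,0],[-1.6,2.5,2,0],[-1.6,2.55,2,0],[0,0,5,0]], "hand": 100}}

```text
t: 5.28
position: [0.5874, -0.2619, 0.233]
eef_rot: [0.089, 0.996, -0.001, 0.003]
force: [0.2, -0.6, 0.1]
grip_width: 0.0852
finger_force: 0.0
```

Call:
{"name": "drive_tool", "arguments": {"commands": [[0,0,3,0],[0,0,3,0],[0,0,2,0],[0,0,0,0]]}}

```text
t: 5.78
position: [0.5837, -0.2628, 0.1499]
eef_rot: [0.09, 0.996, 0.001, -0.002]
force: [-0.1, 0.4, 0.5]
grip_width: 0.0852
finger_force: 0.0
```

Call:
{"name": "drive_tool", "arguments": {"commands": [[-0.1,0,1,0],[0,0,0.8,0],[0,0,0,0]]}}

```text
t: 6.15
position: [0.5851, -0.2643, 0.1328]
eef_rot: [0.091, 0.996, 0.0, -0.0]
force: [-0.5, 0.6, -0.4]
grip_width: 0.0854
finger_force: 0.0
```

Call:
{"name": "drive_tool", "arguments": {"commands": [[0,0,0,0],[0,0,0,0],[0,0,0,0],[0,0,0,0],[0,0,0,0]], "hand": 50}}

```text
t: 6.78
position: [0.5857, -0.2645, 0.134]
eef_rot: [0.091, 0.996, 0.0, 0.001]
force: [-1.0, 1.0, 5.3]
grip_width: 0.0593
finger_force: 65.5
```

Call:
{"name": "drive_tool", "arguments": {"commands": [[-0.28,0,-0.76,0],[-0.28,0,-0.76,0],[-0.27,0,-0.75,0],[-0.27,0,-0.75,0],[-0.27,0,-0.75,0]]}}

```text
t: 7.4
position: [0.5991, -0.2671, 0.1714]
eef_rot: [0.091, 0.996, 0.0, -0.0]
force: [-0.5, -0.4, -2.6]
grip_width: 0.0597
finger_force: 65.1
```

Call:
{"name": "drive_tool", "arguments": {"commands": [[-0.3,0,-1,0],[-0.2,0,-2,0],[0,0,-3,0],[0,0,-3,0],[0,0,0,0]]}}

```text
t: 8.02
position: [0.6051, -0.2685, 0.2643]
eef_rot: [0.091, 0.996, -0.001, 0.003]
force: [0.1, 0.3, -3.5]
grip_width: 0.0592
finger_force: 65.4
```

Run:
```python
from h import *
a=grab('top','t6');b=grab('scene','s6');c=grab('wrist','w6')
cv2.imwrite('pics/c6.png',np.hstack([cv2.resize(b['frame'][80:280,100:300],None,fx=1.9,fy=1.9),cv2.resize(c['frame'][184:384,100:420],(420,380))])[:,:,::-1])
print(ctrl.read_state()['position'])
```

```text
[ 0.60315322 -0.26757742  0.25942518]
```

View pics/c6.png

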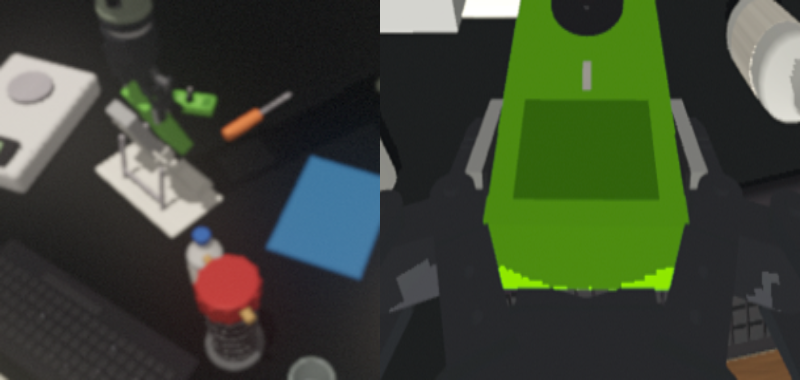

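The crop shows the cover held square by its long edges and clear of the rack, with the grey cover still in place. Next I'll carry it to the mat.

Call:
{"name": "drive_tool", "arguments": {"commands": [[3.56,3.37,0,0],[3.56,3.37,0,0],[3.56,3.37,0,0],[3.56,3.37,2.5,0],[3.56,3.37,2.5,0]]}}

```text
t: 8.8
position: [0.4575, -0.0686, 0.2093]
eef_rot: [0.091, 0.996, 0.0, -0.001]
force: [0.8, 1.4, -2.5]
grip_width: 0.0594
finger_force: 66.5
```

Call:
{"name": "drive_tool", "arguments": {"commands": [[3.56,3.37,2.5,0],[3.56,3.37,2.5,0],[0,0,0,0],[0,0,1.2,0],[0,0,0,0]]}}

```text
t: 9.43
position: [0.4016, 0.0087, 0.1481]
eef_rot: [0.092, 0.996, -0.0, -0.001]
force: [-0.6, -0.4, -3.0]
grip_width: 0.0595
finger_force: 67.4
```

Run:
```python
from h import *
s=ctrl.read_state();print(s['position'],s['force']); a=grab('scene','s7')
h=cv2.cvtColor(a['frame'],cv2.COLOR_RGB2HSV);m=cv2.inRange(h,(40,110,40),(80,255,255));m[:140]=0
m[:, :215]=0;ys,xs=np.where(m);print(xs.min(),xs.max(),ys.min(),ys.max(),len(xs))
x=np.array([np.cos(np.radians(-10.6)),np.sin(np.radians(-10.6)),0]);g=s['position']+[0,0,.002]
C=g-.1234*(.342*x+.94*np.array([0,0,1]))+.013*(.94*x-.342*np.array([0,0,1]));print('C',C)
cv2.imwrite('pics/c7.png',cv2.resize(a['frame'][100:260,180:380],None,fx=3,fy=3)[:,:,::-1])
```

```text
[0.40158544 0.00874189 0.1481119 ] [-0.58892892 -0.39203024 -3.02317695]
276 476 146 299 371
C [0.37211429 0.01425726 0.0296699 ]
```

Call:
{"name": "drive_tool", "arguments": {"commands": [[0,0,1.2,0],[0,0,0.6,0],[0,0,0.4,0],[0,0,0.2,0],[0,0,0,0]]}}

```text
t: 10.1
position: [0.4016, 0.0093, 0.125]
eef_rot: [0.091, 0.996, 0.0, 0.0]
force: [0.7, -0.3, -2.8]
grip_width: 0.0595
finger_force: 67.6
```

Call:
{"name": "drive_tool", "arguments": {"commands": [[0,0,0.2,0],[0,0,0.2,0],[0,0,0,0]]}}

```text
t: 10.48
position: [0.4017, 0.0093, 0.1211]
eef_rot: [0.091, 0.996, 0.0, 0.0]
force: [0.1, -0.5, -2.2]
grip_width: 0.0592
finger_force: 67.9
```

Call:
{"name": "drive_tool", "arguments": {"commands": [[-0.4,0,0.3,0],[-0.8,0,0.3,0],[-0.8,0,0.35,0],[-0.8,0,0.4,0],[0,0,0,0]]}}

```text
t: 11.1
position: [0.4316, 0.0043, 0.1089]
eef_rot: [0.091, 0.996, 0.001, 0.002]
force: [1.9, 0.9, 7.2]
grip_width: 0.0594
finger_force: 67.8
```

Run:
```python
from h import *
s=ctrl.read_state();print(s['position'],s['force']); a=grab('wrist','w8');b=load('w6')
h=cv2.cvtColor(a['frame'],cv2.COLOR_RGB2HSV)
for f in (b,a):
    h=cv2.cvtColor(f['frame'],cv2.COLOR_RGB2HSV);m=cv2.inRange(h,(40,110,30),(80,255,255));col=m[:,262];r=np.where(col)[0];print(r.min(),r.max())
```

```text
[0.43159151 0.00434956 0.10890784] [1.93023401 0.86725112 7.19327497]
129 336
91 331
```

Call:
{"name": "drive_tool", "arguments": {"commands": [[-0.7,0,0.5,0],[-0.7,0,0.5,0],[-0.65,0,0.58,0],[-0.65,0,0.6,0],[-0.55,0,0.66,0]]}}

```text
t: 11.78
position: [0.4656, -0.0019, 0.0814]
eef_rot: [0.091, 0.996, 0.0, 0.005]
force: [4.9, -1.1, 11.0]
grip_width: 0.0594
finger_force: 66.9
```

Call:
{"name": "drive_tool", "arguments": {"commands": [[-0.55,0,0.68,0],[-0.46,0,0.72,0],[-0.46,0,0.74,0],[-0.35,0,0.78,0],[0,0,0,0]]}}

```text
t: 12.4
position: [0.4835, -0.0053, 0.0515]
eef_rot: [0.091, 0.996, 0.0, 0.005]
force: [4.5, -0.9, 3.2]
grip_width: 0.0594
finger_force: 65.7
```

Call:
{"name": "drive_tool", "arguments": {"commands": [[-0.35,0,0.8,0],[-0.25,0,0.75,0],[-0.2,0,0.7,0],[-0.1,0,0.5,0],[0,0,0,0]]}}

```text
t: 13.02
position: [0.4908, -0.0068, 0.0233]
eef_rot: [0.091, 0.996, 0.0, 0.003]
force: [3.0, -0.8, 3.0]
grip_width: 0.0595
finger_force: 64.5
```

Run:
```python
from h import *
s=ctrl.read_state();print(s['position'],s['force']); a=grab('wrist','w9')
```

```text
[ 0.49075478 -0.00678077  0.0233497 ] [ 3.03157819 -0.81496341  2.99144554]
```

View pics/w9.png

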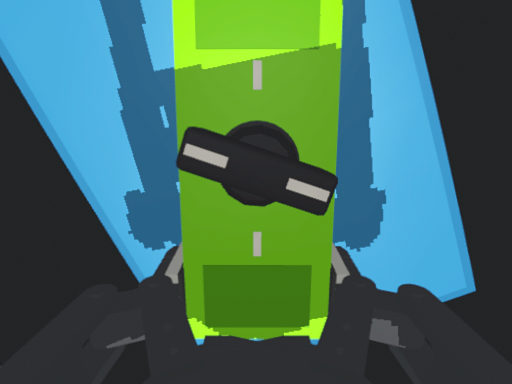

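The view shows the cover almost flat, knob up, with the wing ends at (182,150) and (335,190) and turned clockwise from across. I'll release it and rise.

Call:
{"name": "drive_tool", "arguments": {"commands": [[0,0,0,0],[0,0,0,0],[0,0,0,0],[0,0,0,0]], "hand": 100}}

```text
t: 13.58
position: [0.4875, -0.0066, 0.0223]
eef_rot: [0.091, 0.996, 0.0, -0.0]
force: [0.9, 0.6, -0.9]
grip_width: 0.0851
finger_force: 0.0
```

Call:
{"name": "drive_tool", "arguments": {"commands": [[0,0,-2,0],[0,0,-3,0],[1,0,-4,0],[3,0,-5,0],[3,0,-4,0]]}}

```text
t: 14.2
position: [0.4183, 0.0062, 0.2041]
eef_rot: [0.091, 0.996, 0.0, 0.0]
force: [0.6, -0.4, 1.1]
grip_width: 0.0855
finger_force: 0.0
```

Call:
{"name": "drive_tool", "arguments": {"commands": [[0,0,-1,0],[0,0,0,0],[0,0,0,0]]}}

```text
t: 14.58
position: [0.4189, 0.0059, 0.211]
eef_rot: [0.091, 0.996, -0.0, -0.001]
force: [-0.1, 0.1, 0.3]
grip_width: 0.0854
finger_force: 0.0
```

Run:
```python
from h import *
a=grab('wrist','w10'); s=ctrl.read_state();print(s['position'],s['eef_rot'],s['q'])
```

```text
[0.41884854 0.00595357 0.21090027] [ 9.11762284e-02  9.95833655e-01 -9.68696836e-05 -1.48924316e-03] [-1.32718115e-02  1.05653148e-01  1.94985886e+00  4.40417593e-05
  1.08906517e+00 -1.40148234e+00]
```

View pics/w10.png

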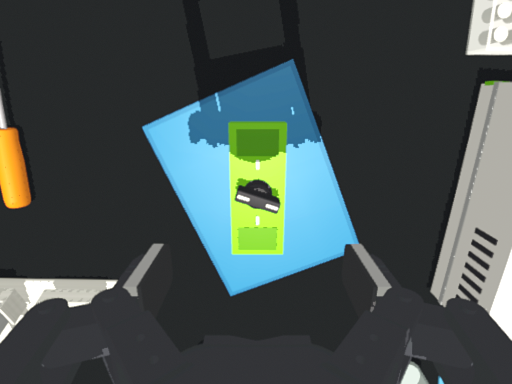

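```bash
cat > meas.py <<'E'
from edge import *
def stripes(f,roi):
    x0,y0,x1,y1=roi;h=cv2.cvtColor(f['frame'],cv2.COLOR_RGB2HSV)
    m=cv2.inRange(h,(0,0,130),(180,60,255));k=np.zeros_like(m);k[y0:y1,x0:x1]=m[y0:y1,x0:x1]
    n,l,st,c=cv2.connectedComponentsWithStats(k);return [(st[i].tolist(),c[i].round(2).tolist()) for i in range(1,n) if st[i][4]>8]
E
python3 - <<'E'
from meas import *
f=load('w10');A=poly(f,[(229,122),(287,122),(284,254),(231,254)],4);print(A.round(1).tolist())
W=onz(f,A,.029);c=W.mean(0);d=W[3]+W[2]-W[0]-W[1];print(W.round(4).tolist(),c.round(4),np.degrees(np.arctan2(d[1],d[0])),np.linalg.norm(d)/2,np.linalg.norm(W[0]-W[1]))
print(stripes(f,(229,160,287,225)))
E
```

```text
[[227.39999389648438, 120.5999984741211], [287.3999938964844, 120.5999984741211], [283.20001220703125, 254.5], [230.6999969482422, 254.3000030517578]]
[[0.3595, -0.0135, 0.029], [0.3706, 0.0465, 0.029], [0.5208, 0.0186, 0.029], [0.5094, -0.0418, 0.029]] [0.4401 0.0025 0.029 ] -10.610201102331953 0.1526406904667252 0.060996275883879424
[([256, 160, 4, 10, 37], [257.38, 164.59]), ([236, 194, 14, 8, 64], [242.73, 197.64]), ([265, 204, 14, 7, 61], [271.57, 206.87]), ([256, 216, 3, 9, 27], [257.0, 220.0])]
```

Call:
{"name": "drive_tool", "arguments": {"commands": [[0,0,0,10.7],[0,0,0,10.7],[0,0,0,10.7],[0,0,0,10.7],[0,0,0,10.7]], "hand": 50}}

```text
t: 15.25
position: [0.4189, 0.006, 0.211]
eef_rot: [0.532, 0.847, -0.001, -0.001]
force: [-0.3, -0.3, 0.1]
grip_width: 0.0424
finger_force: 0.0
```

Call:
{"name": "drive_tool", "arguments": {"commands": [[0,0,0,10.7],[0,0,0,10.7],[0,0,0,10.7],[0,0,0,10.7],[0,0,0,10.7]]}}

```text
t: 15.88
position: [0.4189, 0.006, 0.211]
eef_rot: [0.856, 0.516, -0.001, -0.001]
force: [0.1, 0.5, 0.2]
grip_width: 0.0428
finger_force: 0.0
```

Call:
{"name": "drive_tool", "arguments": {"commands": [[0,0,0,0],[0,0,0,0]]}}

```text
t: 16.12
position: [0.4189, 0.006, 0.2117]
eef_rot: [0.854, 0.52, -0.001, -0.0]
force: [0.5, -0.0, 0.1]
grip_width: 0.0429
finger_force: 0.0
```

Run:
```python
from meas import *
g=load('w10');f=grab('wrist','w11');s=ctrl.read_state();print(s['position'],s['eef_rot'],s['q'][5])
A=poly(g,[(229,122),(287,122),(284,254),(231,254)],4)
P=proj(f,onz(g,A,.029));print(P.round(1).tolist())
B=poly(f,P,4);print(B.round(1).tolist())
for i in range(4): x,e=tri([g,f],[A[i],B[i]]);print(x.round(4),np.round(e,4))
W=onz(f,B,.029);c=W.mean(0);d=W[3]+W[2]-W[0]-W[1];print(c.round(4),np.degrees(np.arctan2(d[1],d[0])),np.linalg.norm(d)/2,np.linalg.norm(W[0]-W[1]))
k=proj(f,[*(c[:2]),.059])[0];print('k',k,stripes(f,tuple(int(v) for v in (k[0]-40,k[1]-40,k[0]+40,k[1]+40))))
```

```text
[0.41893517 0.00602369 0.21188729] [ 8.54180431e-01  5.19976434e-01 -4.38799918e-04 -3.26928060e-04] 0.463966731407006
[[217.6, 211.4], [198.7, 159.9], [340.3, 117.2], [352.1, 173.5]]
[[219.0, 210.3000030517578], [200.60000610351562, 159.39999389648438], [340.1000061035156, 117.30000305175781], [351.8999938964844, 173.3000030517578]]
[ 0.3599 -0.0143  0.024 ] [0.0003 0.0003]
[0.3713 0.0462 0.0251] [0.0007 0.0007]
[0.5206 0.0186 0.0293] [0. 0.]
[ 0.5094 -0.0417  0.0288] [0.0001 0.0001]
[0.4411 0.0025 0.029 ] -10.678807502627944 0.15051343586763324 0.06015498149078107
k [278.81250325 173.01694606] [([278, 151, 5, 15, 67], [279.9, 157.67]), ([302, 156, 9, 5, 30], [305.87, 157.87]), ([244, 173, 9, 4, 23], [248.09, 174.65]), ([277, 183, 3, 11, 33], [278.0, 188.0])]
```

Run:
```python
from meas import *
g=load('w10');f=load('w11')
a,e1=tri([g,f],[(271.57,206.87),(279.9,157.67)]);b,e2=tri([g,f],[(242.73,197.64),(278,188)])
print(a,e1,b,e2,(a+b)/2)
for z,F,u in((.059,g,[(271.57,206.87),(242.73,197.64)]),(.059,f,[(279.9,157.67),(278,188)])):
    w=onz(F,u,z);d=w[0]-w[1];print(w.mean(0).round(4),np.degrees(np.arctan2(d[1],d[0])),np.linalg.norm(d))
```

```text
[0.448565   0.01547458 0.0586562 ] [1.8128494347344926e-05, 1.8128494347321382e-05] [ 0.43370197 -0.01091636  0.05865975] [7.310139317865495e-05, 7.310139317864565e-05] [0.44113348 0.00227911 0.05865798]
[0.441  0.0023 0.059 ] 60.76583908064549 0.030299586989209013
[0.4411 0.0024 0.059 ] 60.47088126021079 0.030196051284398236
```

Call:
{"name": "drive_tool", "arguments": {"commands": [[0,0,0,2],[0.38,1.05,3,0],[0.38,1.05,4,0],[0,0,4,0],[0,0,2,0]], "hand": 50}}

```text
t: 16.8
position: [0.44, 0.0024, 0.0805]
eef_rot: [0.864, 0.504, -0.001, -0.001]
force: [-1.0, -0.1, 0.2]
grip_width: 0.0426
finger_force: 0.0
```

Call:
{"name": "drive_tool", "arguments": {"commands": [[0,0,0.8,0],[0,0,0.8,0],[0,0,0.6,0],[0,0,0.5,0],[0,0,0,0]]}}

```text
t: 17.42
position: [0.4409, 0.0024, 0.0553]
eef_rot: [0.864, 0.504, -0.0, -0.0]
force: [0.0, -0.3, 0.4]
grip_width: 0.0429
finger_force: 0.0
```

Call:
{"name": "drive_tool", "arguments": {"commands": [[0,0,0,0],[0,0,0,0],[0,0,0,0],[0,0,0,0],[0,0,0,0]], "hand": 0}}

```text
t: 18.05
position: [0.441, 0.0024, 0.0555]
eef_rot: [0.864, 0.504, 0.0, -0.0]
force: [-1.0, 1.3, 3.2]
grip_width: 0.0118
finger_force: 62.0
```

Call:
{"name": "drive_tool", "arguments": {"commands": [[0,0,0,-5],[0,0,0,-5],[0,0,0,-5],[0,0,0,-5],[0,0,0,0]]}}

```text
t: 18.68
position: [0.4411, 0.0024, 0.0555]
eef_rot: [0.763, 0.646, 0.0, 0.0]
force: [-1.4, 0.6, 4.3]
grip_width: 0.0117
finger_force: 62.1
```

Run:
```python
from meas import *
f=grab('wrist','w12');s=ctrl.read_state();q=s['eef_rot'];print(s['position'],np.degrees(2*np.arctan2(q[1],q[0])),s['force'],s['moment'])
```

```text
[0.44108634 0.00238122 0.0554743 ] 80.45760761156768 [-1.56898434  1.0187986   3.25044044] [0.19337512 0.0746399  0.02807463]
```

View pics/w12.png

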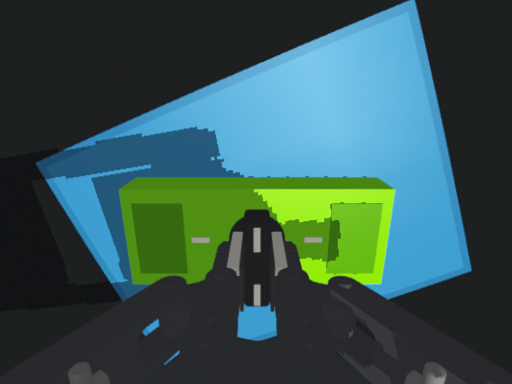

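The view shows the wing gripped and back across the cover. The cover still lies flat and the ticks at (200,240) and (313,240) are level. A little extra turn goes to the stop, then I lift.

Call:
{"name": "drive_tool", "arguments": {"commands": [[0,0,0,-2],[0,0,-1,0],[0,0,-2,0],[0,0,-4,0],[0,0,-4,0]]}}

```text
t: 19.35
position: [0.4402, 0.0022, 0.1662]
eef_rot: [0.752, 0.66, -0.001, -0.0]
force: [0.5, 0.2, -2.7]
grip_width: 0.0117
finger_force: 61.2
```

Call:
{"name": "drive_tool", "arguments": {"commands": [[0,0,-2.5,0],[0,0,0,0],[0,0,0,0]]}}

```text
t: 19.73
position: [0.4398, 0.0023, 0.1892]
eef_rot: [0.752, 0.66, -0.001, -0.001]
force: [0.0, 0.5, -2.6]
grip_width: 0.0121
finger_force: 61.2
```

```bash
cat > rel.py <<'E'
from meas import *
import sys
f=grab('wrist',sys.argv[1]);s=ctrl.read_state();q=s['eef_rot'];print(s['position'],'yaw',np.degrees(2*np.arctan2(q[1],q[0])),s['force'],s['grip_width'])
h=cv2.cvtColor(f['frame'],cv2.COLOR_RGB2HSV);m=cv2.inRange(h,(40,110,40),(80,255,255))
m=cv2.morphologyEx(m,cv2.MORPH_CLOSE,np.ones((5,5)))
zf=s['position'][2]-.0265
A=poly(f,[(131,189),(394,189)] and [(120,178),(131,189),(394,189),(383,178)],2) if 0 else None
g=cv2.cvtColor(f['frame'],cv2.COLOR_RGB2GRAY).astype(np.float32)
st=[c for c in stripes(f,(180,225,335,255))];print(st)
L=[c[1] for c in st if c[1][0]<225 or c[1][0]>290]
w=onz(f,L,zf);d=w[np.argmax([l[0] for l in L])]-w[np.argmin([l[0] for l in L])];print('ticks',w.round(4).tolist(),'mid',w.mean(0).round(4),'cover yaw',np.degrees(np.arctan2(d[1],d[0])),np.linalg.norm(d))
E
python3 rel.py w13
```

```text
[0.439749   0.0023302  0.18889159] yaw 82.54489164885425 [ 0.17416237  0.16109012 -3.03724244] 0.011526993479245469
[([254, 228, 7, 24, 154], [256.73, 239.56]), ([229, 232, 13, 23, 231], [235.65, 243.36]), ([272, 232, 13, 23, 230], [277.55, 243.32]), ([304, 236, 18, 5, 88], [312.69, 238.03]), ([192, 238, 18, 6, 87], [200.54, 240.3])]
ticks [[0.4714, -0.0012, 0.1624], [0.408, 0.0056, 0.1624]] mid [0.4397 0.0022 0.1624] cover yaw -6.110671063248748 0.06383083840389442
```

Call:
{"name": "drive_tool", "arguments": {"commands": [[3,0.3,0,0],[5,0.55,0,0],[5,0.55,0,0],[5,0.55,0,0],[5,0.55,0,0]]}}

```text
t: 20.4
position: [0.4951, 0.2284, 0.1885]
eef_rot: [0.751, 0.66, -0.002, -0.0]
force: [1.0, -1.3, -3.0]
grip_width: 0.0121
finger_force: 61.2
```

Call:
{"name": "drive_tool", "arguments": {"commands": [[5,0.55,0,0],[3,0.33,0,0],[2.32,0.25,0,0],[0,0,0,6.7],[0,0,0,0]]}}

```text
t: 21.02
position: [0.5194, 0.3278, 0.1882]
eef_rot: [0.788, 0.615, -0.002, -0.0]
force: [-0.4, -0.4, -3.5]
grip_width: 0.012
finger_force: 61.2
```

Call:
{"name": "drive_tool", "arguments": {"commands": [[0,0,0,0],[0,0,0,0]]}}

```text
t: 21.28
position: [0.5201, 0.3276, 0.1901]
eef_rot: [0.789, 0.615, -0.0, -0.0]
force: [0.3, -0.2, -3.0]
grip_width: 0.0113
finger_force: 61.2
```

```bash
python3 rel.py w14; python3 -c "
from cell import ctrl;print(ctrl.read_state()['q'])"
```

```text
[0.52013463 0.32767635 0.19028923] yaw 75.85903947909001 [ 0.2443017  -0.53774405 -3.48846014] 0.012099452635088968
[]
[5.43437246e-01 4.21330498e-01 1.55791899e+00 6.62715293e-05
 1.16261139e+00 7.90217252e-01]Traceback (most recent call last):
  File "rel.py", line 11, in <module>
    w=onz(f,L,zf);d=w[np.argmax([l[0] for l in L])]-w[np.argmin([l[0] for l in L])];print('ticks',w.round(4).tolist(),'mid',w.mean(0).round(4),'cover yaw',np.degrees(np.arctan2(d[1],d[0])),np.linalg.norm(d))
  File "h.py", line 16, in onz
    o,d=ray(f,uv); return o+d*((z-o[2])/d[:,2])[:,None]
        ~~~^^^^^^
  File "h.py", line 12, in ray
    p=cv2.undistortPoints(np.array(uv,float).reshape(-1,1,2),np.array(f['intrinsics']),np.array(f['dist'])).reshape(-1,2)
      ~~~~~~~~~~~~~~~~~~~^^^^^^^^^^^^^^^^^^^^^^^^^^^^^^^^^^^^^^^^^^^^^^^^^^^^^^^^^^^^^^^^^^^^^^^^^^^^^^^^^^
cv2.error: OpenCV(4.12.0) /io/opencv/modules/calib3d/src/undistort.dispatch.cpp:347: error: (-215:Assertion failed) CV_IS_MAT(_src) && CV_IS_MAT(_dst) && (_src->rows == 1 || _src->cols == 1) && (_dst->rows == 1 || _dst->cols == 1) && _src->cols + _src->rows - 1 == _dst->rows + _dst->cols - 1 && (CV_MAT_TYPE(_src->type) == CV_32FC2 || CV_MAT_TYPE(_src->type) == CV_64FC2) && (CV_MAT_TYPE(_dst->type) == CV_32FC2 || CV_MAT_TYPE(_dst->type) == CV_64FC2) in function 'cvUndistortPointsInternal'
```

Call:
{"name": "drive_tool", "arguments": {"commands": [[0,-0.1,1,0],[0,0,1.2,0],[0,0,1,0],[0,0,0.4,0],[0,0,0,0]]}}

```text
t: 21.95
position: [0.5191, 0.3282, 0.154]
eef_rot: [0.789, 0.615, -0.0, -0.0]
force: [0.6, 1.0, -2.8]
grip_width: 0.0119
finger_force: 61.2
```

Call:
{"name": "drive_tool", "arguments": {"commands": [[0,0,0.4,0],[0,0,0.4,0],[0,0,0.4,0],[0,0,0,0]]}}

```text
t: 22.45
position: [0.519, 0.3281, 0.142]
eef_rot: [0.789, 0.615, -0.0, -0.0]
force: [0.2, 0.1, -2.8]
grip_width: 0.0115
finger_force: 61.2
```

Call:
{"name": "drive_tool", "arguments": {"commands": [[0,0,0.4,0],[0,0,0.4,0],[0,0,0.4,0],[0,0,0.3,0],[0,0,0,0]]}}

```text
t: 23.08
position: [0.5192, 0.3283, 0.1273]
eef_rot: [0.789, 0.615, 0.0, -0.0]
force: [-0.3, -0.1, -3.5]
grip_width: 0.0115
finger_force: 61.2
```

Call:
{"name": "drive_tool", "arguments": {"commands": [[0,0,0.15,0],[0,0,0.15,0],[0,0,0,0]]}}

```text
t: 23.45
position: [0.5194, 0.3284, 0.1253]
eef_rot: [0.789, 0.615, 0.001, 0.0]
force: [-2.2, -1.1, 3.6]
grip_width: 0.0115
finger_force: 62.3
```

Call:
{"name": "drive_tool", "arguments": {"commands": [[0,0,0.15,0],[0,0,0.15,0],[0,0,0.15,0],[0,0,0,0],[0,0,0,0]]}}

```text
t: 24.08
position: [0.5194, 0.3284, 0.1212]
eef_rot: [0.789, 0.615, 0.001, 0.0]
force: [-2.0, -1.9, 8.1]
grip_width: 0.0115
finger_force: 62.8
```

Call:
{"name": "drive_tool", "arguments": {"commands": [[0,0,0.1,0],[0,0,0.1,0],[0,0,0,0]]}}

```text
t: 24.45
position: [0.5194, 0.3284, 0.1198]
eef_rot: [0.789, 0.615, 0.001, 0.0]
force: [-3.8, -1.7, 11.0]
grip_width: 0.0116
finger_force: 63.3
```

Call:
{"name": "drive_tool", "arguments": {"commands": [[0,0,0.08,0],[0,0,0,5],[0,0,0,8],[0,0,0,8],[0,0,0,8]]}}

```text
t: 25.08
position: [0.5196, 0.3284, 0.1197]
eef_rot: [0.918, 0.396, 0.001, -0.0]
force: [-4.5, -2.7, 15.3]
grip_width: 0.0117
finger_force: 63.8
```

Call:
{"name": "drive_tool", "arguments": {"commands": [[0,0,0,8],[0,0,0,8],[0,0,0,8],[0,0,0,8],[0,0,0,0]]}}

```text
t: 25.7
position: [0.5196, 0.3283, 0.1197]
eef_rot: [0.992, 0.129, 0.001, -0.0]
force: [-4.0, -3.3, 15.5]
grip_width: 0.0116
finger_force: 63.7
```

Call:
{"name": "drive_tool", "arguments": {"commands": [[0,0,0,8],[0,0,0,8],[0,0,0,8],[0,0,0,4],[0,0,0,0]]}}

```text
t: 26.32
position: [0.5195, 0.3282, 0.1197]
eef_rot: [0.993, -0.115, 0.001, -0.0]
force: [-4.1, -3.7, 15.7]
grip_width: 0.0117
finger_force: 63.8
```

Run:
```python
from meas import *
f=grab('wrist','w15');s=ctrl.read_state();q=s['eef_rot'];print(s['position'],np.degrees(2*np.arctan2(q[1],q[0])),s['force'],s['moment'],s['q'][5])
```

```text
[0.5195379  0.32819862 0.119744  ] -13.149546860476125 [-4.44496166 -2.7927169  15.28795923] [-0.73540194  0.8133219  -0.01457098] 2.3454639127132344
```

View pics/w15.png

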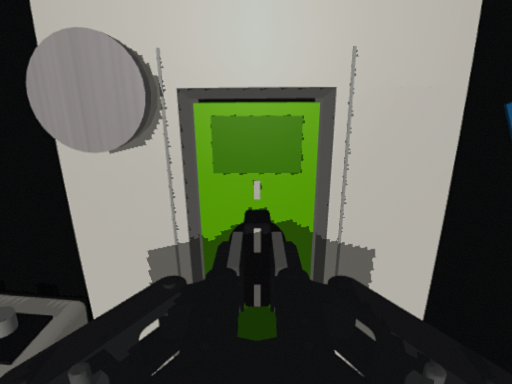

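The view shows the green cover flush in the bay, the wing along it in line with the tick at (257,190), and the tin untouched at (90,90). I'll release it.

Call:
{"name": "drive_tool", "arguments": {"commands": [[0,0,0,0],[0,0,0,0],[0,0,0,0],[0,0,0,0]], "hand": 40}}

```text
t: 26.88
position: [0.5191, 0.3283, 0.1167]
eef_rot: [0.993, -0.115, -0.0, 0.0]
force: [-0.1, 0.1, -0.4]
grip_width: 0.0339
finger_force: 0.0
```

Call:
{"name": "drive_tool", "arguments": {"commands": [[0,0,-1,0],[0,0,-2,0],[0,0,-3,0],[0,0,-3,0],[0,0,0,0]]}}

```text
t: 27.5
position: [0.5206, 0.3291, 0.2105]
eef_rot: [0.993, -0.115, 0.003, -0.002]
force: [-0.0, -0.4, 0.3]
grip_width: 0.034
finger_force: 0.0
```

Call:
{"name": "drive_tool", "arguments": {"commands": [[0,0,0,0],[0,0,0,0]]}}

```text
t: 27.75
position: [0.5186, 0.3279, 0.2058]
eef_rot: [0.993, -0.115, -0.001, 0.001]
force: [-0.4, 0.5, -0.5]
grip_width: 0.0346
finger_force: 0.0
```

Run:
```python
from meas import *
f=grab('wrist','w16');s=ctrl.read_state();print(s['position'],s['force'])
print(stripes(f,(180,90,340,300)))
for z in(.10,.124,.129):print(z,proj(f,[[.519,.328,z]]))
```

```text
[0.51869168 0.32796587 0.20590306] [ 0.93612678  0.2854153  -0.94310012]
[([180, 90, 10, 30, 221], [183.69, 101.57]), ([180, 90, 60, 183, 3583], [194.05, 169.81]), ([301, 90, 39, 160, 4528], [321.9, 153.45]), ([254, 150, 5, 12, 51], [255.65, 155.41]), ([254, 180, 5, 16, 78], [255.95, 187.5]), ([202, 238, 8, 4, 14], [205.93, 239.79]), ([284, 293, 11, 7, 39], [290.0, 297.15])]
0.1 [[256.22821052 194.8089951 ]]
0.124 [[256.20325742 204.97179865]]
0.129 [[256.19739899 207.3600347 ]]
```

Call:
{"name": "drive_tool", "arguments": {"commands": [[0,3,-2,0],[0,3,-2,0],[0,0,0,0],[0,0,0,0]]}}

```text
t: 28.3
position: [0.5054, 0.2702, 0.2463]
eef_rot: [0.993, -0.115, -0.001, 0.0]
force: [0.7, 0.3, -1.1]
grip_width: 0.0341
finger_force: 0.0
```

Run:
```python
from meas import *
f=grab('wrist','w17');print(stripes(f,(60,60,450,320)))
a=load('w16')['frame'][60:300,130:390];b=f['frame'][60:300,60:320]
cv2.imwrite('pics/fin.png',cv2.resize(np.hstack([a,b]),None,fx=1.5,fy=1.5,interpolation=2)[:,:,::-1])
```

```text
[([69, 60, 235, 232, 26669], [178.94, 144.94]), ([190, 143, 4, 11, 36], [191.75, 147.75]), ([184, 167, 5, 14, 56], [186.0, 173.5]), ([187, 201, 4, 12, 43], [188.37, 206.16]), ([248, 276, 47, 44, 1119], [272.28, 301.29]), ([220, 286, 15, 11, 99], [225.65, 292.3]), ([296, 313, 7, 7, 42], [299.26, 316.43])]
```

View pics/fin.png

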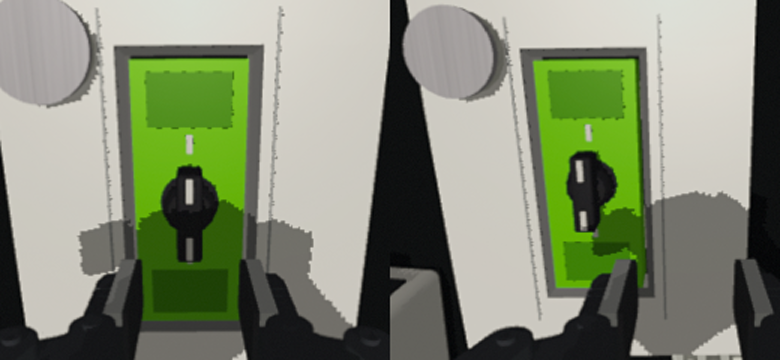

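The crop shows the cover flush, the wing along the ticks and nothing disturbed. Next I'll check the knob height by triangulating the stripe, with the tick as reference.

Run:
```python
from meas import *
a=load('w16');b=load('w17')
print('tick',tri([a,b],[(255.65,155.41),(191.75,147.75)]));s=tri([a,b],[(255.95,187.5),(186,173.5)]);print('stripe',s)
w=onz(b,[(186,173.5),(188.37,206.16)],.129);d=w[1]-w[0];print(w.mean(0),np.degrees(np.arctan2(d[1],d[0])))
t=onz(a,[(255.65,155.41)],.1)[0];print(t, np.degrees(np.arctan2(t[1]-.328,t[0]-.519)))
c=poly(a,[((130)/1.5+130,57/1.5+60),(247/1.5+130,57/1.5+60),(238/1.5+130,322/1.5+60),(141/1.5+130,322/1.5+60)],2.5);W=onz(a,c,.1);print(W.round(4).tolist(),W.mean(0))
```

```text
tick (array([0.55095342, 0.32098321, 0.09992742]), [3.7745289428744465e-05, 3.774528942848651e-05])
stripe (array([0.53424042, 0.32456717, 0.12994809]), [0.0001924660354330731, 0.00019246603543320224])
[0.51990495 0.32813167 0.129     ] 166.74559043697695
[0.55100293 0.32096668 0.1       ] -12.394912182181752
[[0.5999, 0.3411, 0.1], [0.5859, 0.2813, 0.1], [0.4396, 0.3169, 0.1], [0.4527, 0.3731, 0.1]] [0.51953258 0.32808818 0.1       ]
```

```bash
python3 -c "
from cell import ctrl;print(ctrl.finish_job())"
```

```text
the job is handed in; nothing more can be done
None
```

The green cover is home in the bay, flush with the deck, and its knob has been turned a quarter clockwise and has sprung out into the locked detent; I handed the job in at about 28 s and got no verdict back.

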